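# Trace the touch strip on the tester

### The arm

A 6-joint arm with a two-finger parallel gripper is mounted at the origin on the work surface. World frame = base frame: x ahead of the robot, y to its left, z up, the work surface at z = 0. Lengths are in m, angles in rad, forces in N, time in s.
With the tool pointing down it reaches from about 0.275 to 0.875 m from the base axis. Payload 12.5 kg.
Tool frame: the origin (TCP) lies between the finger pads; the fingertips stand 8 mm ahead of it and the grasp point (between the pads) lies 11 mm behind it; z points along the fingers, y is the direction in which the jaws open and shut (so a half turn about z gives the same grasp; the last joint's range is limited). The gripper opens to 85 mm and grips with 20 to 120 N. Pads are 22 mm wide; open, the fingers measure 114 mm over their backs; the gripper's body (76 mm by 85 mm) begins 54 mm behind the grasp point. The pads swing forward as they close: fully open they stand 13 mm farther back than shut.
Start: joints at [1.193, 0.351, 1.652, -0, 1.139, -0.085], TCP at [0.159, 0.527, 0.239] pointing down, gripper open.
Joint ranges: [-2.75, 2.75], [-0.79, 2.1], [0.01, 2.65], [-1.57, 4.71], [0.07, 3.14], [-2.87, 2.87]. Speed limits (rad/s): [2.22, 2.22, 2.79, 3.14, 3.14, 3.14].

### API

Orientations are given as a 3x3 rotation matrix whose columns are the frame's x, y, z axes.
In Python, from bench import ctrl gives the robot as it stands.
- The arm moves only by the shell command python3 -m inch 'ROWS' [FORCE]. ROWS is JSON, a list that holds one entry, the list of rows, each a list of 7 numbers: the shift along the tool's x, y, z in cm, then the turn, a rotation vector about the tool's x, y, z in rad, then the finger opening in cm, from 0 to 8.54. In form: [[[tx, ty, tz, ax, ay, az, grip], ...]]. A call has 1 to 12 rows; each row is the pose to reach, as a shift and turn from the pose commanded when the call began, along the tool's axes at that moment; what a row does not reach only later rows make up. A row lasts 1/12 s, in which the tool goes at most 41.7 mm and 7.16 degrees, less where a joint would pass 70% of its speed; a pose out of reach is approached as far as the arm can. A call with a gripper value outside its range is refused whole. The fingers move at their own pace and stop on an object; FORCE is the grip in N (left out, the last holds). Time passes only in rows, so rows that repeat a pose let the fingers close. It gives the time, the measured TCP pose, the force and the opening at its end, in the units of the state.
- ctrl.read_state(): the state, without advancing time (a new reading comes with each control period).
- ctrl.grab_frame(name): name is "scene" or "top" or "wrist"; returns a dict with "pixels" (480x640x3 uint8, red, green, blue), "camera_matrix" (3x3 intrinsics, pixels), "dist_coeffs" ([k1, k2, p1, p2, k3] as OpenCV has them; the pictures are not rectified), "R" (3x3) and "t" (3): a world point X has camera coordinates R X + t; the wrist camera has in their place "mount" (4x4, takes a point from camera to tool coordinates, whose origin is the TCP and whose axes are the flange's). Camera axes: x right, y down, z forward; pixel columns grow to the right and rows downward; lengths in m; the calibration is good to about 2 mm. A picture is of the moment at which its call begins: read the wrist's pose just before it. There is no depth.
- ctrl.finish_job(): hands the job in, once; it reports no verdict.
The state is a dict: "t": time; "joint_positions": joint angles; "qd": joint speeds; "tau": joint torques, N m; "position": TCP position; "ee_rot": TCP orientation; "force": force on the tool from outside, world axes, zero at the start; "torque": the same for the moment, N m; "opening": finger opening in m.
Only numpy, scipy, OpenCV 4.12 (cv2) and the standard library are available. Lean on these libraries where they do the work, as an engineer would, in place of code of your own. Each camera call takes 0.05 s, during which the arm holds its last target. There are 200 camera calls.

### The job

Test the green touch strip: with the fingers closed and pointing down, come straight down on the copper mark at the red marker's end, then run them slowly along the bent strip, over the middle of every copper mark, to the last one at the blue marker's end, and lift straight off. Keep the sprung board pressed down a few millimetres all the way, never lifting off and never down to its stop, and touch only the strip, not the yellow board beside it. Do not shove or lift the tester, and leave the markers and everything else on the bench alone.

Things in the scene. Friction and masses are not known exactly. Their poses are not given: they have to be found in the camera images.
- tester: Touch-strip tester: loose (not screwed down) black base 140 x 290 x 26 mm on rubber feet, about 1.6 kg. Above it, on four springs, floats a yellow circuit board 100 x 200 mm (top face 50 mm above the table) with a raised green touch strip 20 mm wide and 4 mm high (top face 54 mm above the table). Origin: centre of the base's underside; y along its length, z up. Marks in its x, y (mm): 1 (-20,-70), 2 (-20,-42), 3 (0,-22), 4 (20,-2), 5 (20,26), 6 (0,46), 7 (0,74).
- plate: The yellow circuit board that carries the strip; 100 x 200 mm; origin over the centre of the base, 40 mm above the table, the board's top face 10 mm above the origin. It sinks with the strip.
- carrier (a joint): How far board and strip are pressed down, m: 0 = up, 0.012 = on the stop. Spring: starts to sink at about 1 N, about 3.5 N at 4 mm, about 8 N at the stop; it rises again by itself.
- red_marker: Red plastic pawn-shaped marker, 24 mm across the foot, 36 mm high, 30 g, standing loose on the end of the tester's base, beside the end of the strip where the trace starts (either end, 50 to 75 mm from the end mark). Origin: centre of its underside.
- blue_marker: The same in blue, at the end of the strip where the trace finishes.
- spool: Solder spool, standing, 52 mm across, 52 mm high, on the bench beyond the tester. Bystander. Origin under its centre.
- screwdriver: Screwdriver with yellow handle, 160 mm long, lying on the robot's side of the tester. Bystander. Origin at the middle of its length.
- bottle: Water bottle with blue cap, 66 mm across, 200 mm high. Bystander. Origin under its centre.
- jar: Clear jar with blue lid, 56 mm across, 70 mm high. Bystander. Origin under its centre.
- mug: White mug, 76 mm across, 90 mm high. Bystander. Origin under its centre.
- spare_board: Small yellow circuit board 55 x 75 x 12 mm lying flat. Bystander. Origin under its centre.
- mark1 (a point): Copper mark 1 of 7, a 14 mm disc on the strip's centre line, point on the strip's top face; the strip runs straight from it to the next, mark 2, 28 mm away. An end mark. It sinks with the board.
- mark2 (a point): Copper mark 2 of 7, a 14 mm disc on the strip's centre line, point on the strip's top face; the strip runs straight from it to the next, mark 1 and 3, 28 mm away. It sinks with the board.
- mark3 (a point): Copper mark 3 of 7, a 14 mm disc on the strip's centre line, point on the strip's top face; the strip runs straight from it to the next, mark 2 and 4, 28 mm away. It sinks with the board.
- mark4 (a point): Copper mark 4 of 7, a 14 mm disc on the strip's centre line, point on the strip's top face; the strip runs straight from it to the next, mark 3 and 5, 28 mm away. It sinks with the board.
- mark5 (a point): Copper mark 5 of 7, a 14 mm disc on the strip's centre line, point on the strip's top face; the strip runs straight from it to the next, mark 4 and 6, 28 mm away. It sinks with the board.
- mark6 (a point): Copper mark 6 of 7, a 14 mm disc on the strip's centre line, point on the strip's top face; the strip runs straight from it to the next, mark 5 and 7, 28 mm away. It sinks with the board.
- mark7 (a point): Copper mark 7 of 7, a 14 mm disc on the strip's centre line, point on the strip's top face; the strip runs straight from it to the next, mark 6, 28 mm away. An end mark. It sinks with the board.

How it is judged:
By the outcome, as a careful person would: the job done as asked, in the order asked, and still so for the second after the job is handed in, with the robot touching nothing.
It also fails if it takes over 45 s, if anything falls off the work surface, if the arm or the gripper's body presses on something with over 40 N, if the wrist force passes 120 N, or if a joint passes its speed limit or range.

## Working session

There is one attempt and no reset: what is moved stays moved. The work goes in short steps, Python scripts to look and compute and a shell command to move; the robot and the scene stay as the last step left them, time stands still between calls to the robot, and variables do not carry over. Pictures are saved under pics/ and viewed, on a budget of 10 in all, crops included, one or two more only if the job needs it, and the job is handed in when it is done.

```bash
mkdir -p pics; ls; python3 - <<'E'
from bench import ctrl
import cv2,numpy as np
s=ctrl.read_state();print({k:np.round(v,3).tolist() for k,v in s.items()})
for n in("top","scene"):
    f=ctrl.grab_frame(n);cv2.imwrite(f"pics/{n}0.png",f["pixels"][:,:,::-1]);np.savez(f"pics/{n}0.npz",**f)
    print(n,np.round(f["camera_matrix"],1).tolist(),f["dist_coeffs"],np.round(f["R"],3).tolist(),f["t"])
E
```

```text
pics
{'t': 0.0, 'joint_positions': [1.193, 0.351, 1.652, -0.0, 1.139, -0.085], 'qd': [-0.001, -0.001, -0.001, 0.001, -0.0, 0.001], 'tau': [0.001, -50.613, -29.139, 0.0, 0.004, -0.0], 'position': [0.159, 0.526, 0.239], 'ee_rot': [[-0.957, 0.289, -0.0], [0.289, 0.957, -0.001], [0.0, -0.001, -1.0]], 'force': [-0.046, 0.294, -0.735], 'torque': [-0.034, 0.003, -0.01], 'opening': 0.085}
top [[440.6, 0.0, 322.9], [0.0, 440.6, 246.8], [0.0, 0.0, 1.0]] [0.02375262 0.         0.         0.         0.        ] [[-0.015, -1.0, 0.01], [-0.99, 0.014, -0.141], [0.141, -0.012, -0.99]] [9.43100602e-04 5.51911390e-01 9.71155703e-01]
scene [[574.7, 0.0, 318.9], [0.0, 574.7, 237.0], [0.0, 0.0, 1.0]] [-0.01100763  0.          0.          0.          0.        ] [[0.06, 0.998, 0.011], [0.565, -0.025, -0.825], [-0.823, 0.056, -0.565]] [-0.02512147 -0.25876761  1.79443832]
```

View pics/top0.png

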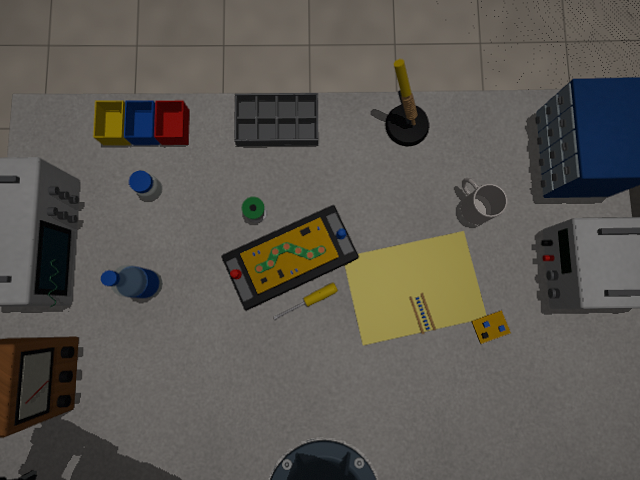

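The tester is centred near pixel (290,257), with red at its left end (238,273) and blue at its right (341,233). The spool is at (253,208) and the screwdriver below.

```bash
cat > h.py <<'E'
import cv2,numpy as np
M=np.array([(-20,-70),(-20,-42),(0,-22),(20,-2),(20,26),(0,46),(0,74)])/1000.
def ray(f,uv,z,R=None,t=None):
    R=f["R"] if R is None else R; t=f["t"] if t is None else t
    p=cv2.undistortPoints(np.array(uv,float).reshape(-1,1,2),f["camera_matrix"],f["dist_coeffs"]).reshape(-1,2)
    d=np.c_[p,np.ones(len(p))]@R; o=-R.T@t
    return o+d*((z-o[2])/d[:,2])[:,None]
def fit(A,B):  # B = R A + t
    a,b=A.mean(0),B.mean(0); z=((B-b)[:,0]+1j*(B-b)[:,1])@np.conj((A-a)[:,0]+1j*(A-a)[:,1]); th=np.angle(z)
    R=np.array([[np.cos(th),-np.sin(th)],[np.sin(th),np.cos(th)]]); t=b-R@a
    return th,t,np.linalg.norm(A@R.T+t-B,axis=1)
def blobs(mask,amin):
    n,_,st,c=cv2.connectedComponentsWithStats(mask.astype(np.uint8)); return [(c[i],st[i,4]) for i in range(1,n) if st[i,4]>=amin]
E
python3 - <<'E'
from h import *
f=dict(np.load("pics/top0.npz"));im=f["pixels"]
h=cv2.cvtColor(im,cv2.COLOR_RGB2HSV)
c=im[195:320,215:365];hc=h[195:320,215:365]
cv2.imwrite("pics/c0.png",cv2.resize(c[:,:,::-1],None,fx=5,fy=5,interpolation=cv2.INTER_CUBIC))
for nm,lo,hi in(("green",(45,60,40),(95,255,255)),("copper",(5,60,60),(17,200,255)),("red",(0,150,80),(4,255,255)),("blue",(105,120,60),(125,255,255)),("yellow",(18,120,100),(28,255,255))):
    for p,a in blobs(cv2.inRange(hc,lo,hi),8): q=p+[215,195];print(nm,q.round(1),a,ray(f,[q],.054)[0].round(4))
E
```

```text
green [252.6 207.6] 373 [0.6424 0.1522 0.054 ]
green [288.4 254.5] 442 [0.5334 0.0712 0.054 ]
copper [286. 246.] 24 [0.5527 0.0763 0.054 ]
copper [297.7 250.1] 26 [0.543  0.0501 0.054 ]
copper [320.9 249.5] 27 [ 0.5436 -0.0022  0.054 ]
copper [274.5 251. ] 26 [0.5417 0.1023 0.054 ]
copper [309.6 254.6] 25 [0.5324 0.0235 0.054 ]
copper [270.2 262.9] 24 [0.515 0.112 0.054]
copper [258.6 268.2] 28 [0.5034 0.1378 0.054 ]
red [235.3 273. ] 72 [0.4933 0.1897 0.054 ]
blue [341.5 232.9] 67 [ 0.5812 -0.0496  0.054 ]
yellow [288.9 255. ] 2838 [0.5323 0.0698 0.054 ]
yellow [357.4 284.2] 861 [ 0.4644 -0.0827  0.054 ]
yellow [320.5 293.8] 302 [4.443e-01 2.000e-04 5.400e-02]
```

View pics/c0.png

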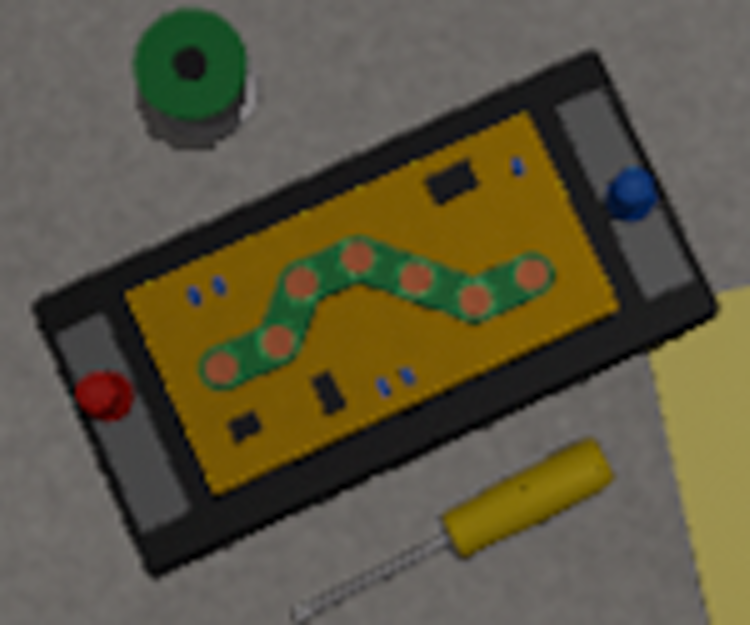

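Seven copper marks on the green strip: from left near red (221,367 in the crop) to right near blue (532,272). Next I fit the pose and work out the approach.

```bash
python3 - <<'E'
from h import *
from scipy.spatial.transform import Rotation as Ro
from bench import ctrl
P=np.array([[.5034,.1378],[.515,.112],[.5417,.1023],[.5527,.0763],[.543,.0501],[.5324,.0235],[.5436,-.0022]])
for o in(P,P[::-1]): th,t,e=fit(M,o);print(np.degrees(th),t,(e*1e3).round(1))
s=ctrl.read_state();R=s["ee_rot"];p=s["position"]
# hover so tool above centre, tool y along the tester axis
d=P[-1]-P[0]
tg=np.array([.531,.069,.22]);print("shift cm",R.T@(tg-p)*100)
th,t,e=min((fit(M,o) for o in(P,P[::-1])),key=lambda r:r[2].sum())
ax=np.array([-np.sin(th),np.cos(th)])
print("axis",ax,"tool y",R[:2,1])
for a in(ax,-ax): print("turn about tool z", np.arctan2(a@R[:2,0],a@R[:2,1])*-1)
E
```

```text
-156.06618693445 [0.53253474 0.07270574] [20.3 20.1 20.4 40.5 20.4 20.1 20.3]
23.941694451705843 [0.53369401 0.07009434] [0.3 0.1 0.4 0.1 0.4 0.1 0.3]
shift cm [-48.85408524 -33.03717534   1.90942222]
axis [-0.40580679  0.91395889] tool y [0.28861883 0.95744352]
turn about tool z -0.7106458526433139
turn about tool z 2.4309468009464794
```

Clean fit (0.4 mm): mark 7 is at the red end, so the trace runs 7→1. I'll close the fingers and hover over the tester.

```bash
python3 -m inch '[[[-4,-2.7,0,0,0,-0.06,0],[-8,-5.4,0,0,0,-0.12,0],[-12,-8.1,0,0,0,-0.18,0],[-16,-10.8,0,0,0,-0.24,0],[-20,-13.5,0,0,0,-0.3,0],[-24,-16.2,0,0,0,-0.36,0],[-28,-18.9,0.2,0,0,-0.42,0],[-32,-21.6,0.5,0,0,-0.48,0],[-36,-24.3,0.8,0,0,-0.54,0],[-40,-27,1.1,0,0,-0.6,0],[-44,-29.7,1.5,0,0,-0.66,0],[-48.9,-33,1.9,0,0,-0.71,0]]]' 20
python3 -c "
from bench import ctrl;s=ctrl.read_state();print(s['position'],s['ee_rot'].round(3) if hasattr(s['ee_rot'],'round') else s['ee_rot'],s['opening'],s['t'])"
```

```text
t: 1.1
position: [0.4754, 0.1374, 0.2262]
ee_rot: [[-0.913, -0.408, -0.0], [-0.408, 0.913, 0.0], [0.0, 0.0, -1.0]]
force: [0.7, 1.2, 0.5]
opening: -0.0001
[0.475392   0.13743453 0.22621229] [[-0.913 -0.408 -0.   ]
 [-0.408  0.913  0.   ]
 [ 0.     0.    -1.   ]] -0.0001358272851181716 1.1
```

```bash
python3 -m inch '[[[-3,-2,0,0,0,0,0],[-4,-3,0,0,0,0,0],[-4,-3,0,0,0,0,0],[-4,-3,0,0,0,0,0]]]'
cat > look.py <<'E'
import sys
from h import *
from bench import ctrl
n=sys.argv[1]
s=ctrl.read_state();f=ctrl.grab_frame("wrist");im=f["pixels"];cv2.imwrite(f"pics/{n}.png",im[:,:,::-1])
Rt=np.array(s["ee_rot"]);T=np.eye(4);T[:3,:3]=Rt;T[:3,3]=s["position"];W=np.linalg.inv(T@np.array(f["mount"]))
np.savez(f"pics/{n}.npz",W=W,Rt=Rt,p=s["position"],force=s["force"],**f)
print(s["position"],s["force"],np.round(f["mount"],3).tolist())
h=cv2.cvtColor(im,cv2.COLOR_RGB2HSV)
for nm,lo,hi,a in(("copper",(3,60,60),(17,200,255),150),("green",(45,60,40),(95,255,255),500),("red",(0,170,70),(3,255,255),100),("blue",(105,120,60),(125,255,255),100)):
    for q,ar in blobs(cv2.inRange(h,lo,hi),a): print(nm,q.round(1),ar,ray(f,[q],.054,W[:3,:3],W[:3,3])[0].round(4))
E
python3 look.py w1
```

```text
t: 1.43
position: [0.523, 0.128, 0.2257]
ee_rot: [[-0.915, -0.404, -0.002], [-0.404, 0.915, -0.0], [0.001, 0.0, -1.0]]
force: [-0.0, -0.5, -0.7]
opening: 0.0001
[0.52295422 0.12795588 0.2257304 ] [-0.03415928 -0.45728961 -0.74175873] [[0.0, -0.965, -0.262, 0.067], [1.0, 0.0, -0.0, 0.0], [0.0, -0.262, 0.965, -0.135], [0.0, 0.0, 0.0, 1.0]]
copper [150.9 171.2] 247 [ 0.5435 -0.003   0.054 ]
copper [187.2 170.5] 244 [0.5319 0.0226 0.054 ]
copper [215.3 196.6] 237 [0.5421 0.0491 0.054 ]
copper [304.6 196.4] 251 [0.5145 0.1114 0.054 ]
copper [341.6 196.3] 256 [0.503 0.137 0.054]
copper [243.  222.2] 235 [0.5522 0.0757 0.054 ]
copper [279.1 222.2] 232 [0.5409 0.1013 0.054 ]
green [245.9 196.8] 4185 [0.5328 0.0707 0.054 ]
red [407.8 208.7] 722 [0.4911 0.1875 0.054 ]
blue [ 90. 191.] 944 [ 0.5773 -0.0433  0.054 ]
blue [613.9 287.3] 3925 [0.4788 0.3801 0.054 ]
```

View pics/w1.png

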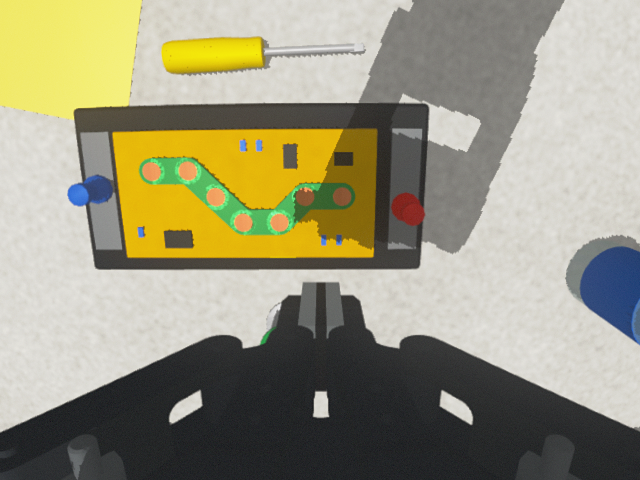

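Both views agree to 1 mm. The strip and both markers are clear of the fingers; mark 7 is at (342,196) and red at (408,209). Move above mark 7.

```bash
python3 - <<'E'
from h import *
w=np.load("pics/w1.npz");R=w["Rt"];p=w["p"]
A=np.array([[.5034,.1378],[.515,.112],[.5417,.1023],[.5527,.0763],[.543,.0501],[.5324,.0235],[.5436,-.0022]])
B=np.array([[.503,.137],[.5145,.1114],[.5409,.1013],[.5522,.0757],[.5421,.0491],[.5319,.0226],[.5435,-.003]])
th,t,e=fit(M[::-1],(A+B)/2)
Q=M[::-1]@np.array([[np.cos(th),-np.sin(th)],[np.sin(th),np.cos(th)]]).T+t
np.save("Q.npy",Q);print(np.degrees(th),t,e.max());print(Q.round(4))
print("tool yaw axis vs tester y",R[:2,1],-np.sin(th),np.cos(th))
print("shift cm",R.T@(np.r_[Q[0],.085]-p)*100)
from bench import ctrl;s=ctrl.read_state();print(s["position"],s["t"],s["qd"])
mt=w["mount"];pt=np.linalg.inv(mt)@[0,0,.008,1];K=w["camera_matrix"];q=K@pt[:3];print("tip px",q/q[2])
E
```

```text
23.975565716421855 [0.5334305  0.06968754] 0.0002793012214906888
[[ 0.5034  0.1373]
 [ 0.5147  0.1117]
 [ 0.5411  0.1016]
 [ 0.5525  0.076 ]
 [ 0.5424  0.0496]
 [ 0.5322  0.0232]
 [ 0.5436 -0.0024]]
tool yaw axis vs tester y [-0.4043654  0.9145974] -0.40634701669445356 0.9137188309450109
shift cm [ 1.39381713  1.64055133 14.07582893]
[0.52239229 0.12838256 0.22592353] 1.4833 [ 0.01343297 -0.01605676  0.01094171  0.00077893 -0.0014292   0.00035494]
tip px [319.65562564 306.55807882   1.        ]
```

```bash
python3 -m inch '[[[0.7,0.8,3,0,0,0,0],[1.4,1.6,6,0,0,0,0],[1.4,1.6,9,0,0,0,0],[1.4,1.6,12,0,0,0,0],[1.4,1.6,13.5,0,0,0,0],[1.4,1.6,14.1,0,0,0,0],[1.4,1.6,14.1,0,0,0,0],[1.4,1.6,14.1,0,0,0,0],[1.4,1.6,14.1,0,0,0,0],[1.4,1.6,14.1,0,0,0,0]]]'
cat > where.py <<'E'
import sys
from h import *
from bench import ctrl
s=ctrl.read_state();Q=np.load("Q.npy");R=np.array(s["ee_rot"]);p=np.array(s["position"])
print("t",s["t"],"p",p.round(4),"F",np.round(s["force"],2),"op",round(s["opening"],4),"tilt",R[:,2].round(4))
for i,q in enumerate(Q): print(7-i,(R.T@(np.r_[q,p[2]]-p)*100).round(2)[:2])
E
python3 where.py; python3 look.py w2
```

```text
t: 2.32
position: [0.5045, 0.1374, 0.0867]
ee_rot: [[-0.914, -0.405, 0.002], [-0.405, 0.914, 0.0], [-0.002, -0.001, -1.0]]
force: [-0.2, 0.7, -0.5]
opening: 0.0001
t 2.3167 p [0.5045 0.1374 0.0867] F [-0.23  0.72 -0.47] op 0.0001 tilt [ 2.e-03  3.e-04 -1.e+00]
7 [0.11 0.04]
6 [ 0.11 -2.76]
5 [-1.9  -4.76]
4 [-1.9  -7.56]
3 [ 0.1  -9.56]
2 [  2.1  -11.56]
1 [  2.09 -14.36]
[0.50451451 0.13738066 0.08666305] [-0.23449404  0.72364232 -0.4700947 ] [[0.0, -0.965, -0.262, 0.067], [1.0, 0.0, -0.0, 0.0], [0.0, -0.262, 0.965, -0.135], [0.0, 0.0, 0.0, 1.0]]
copper [170.4 159. ] 423 [0.4802 0.0596 0.054 ]
copper [  5.4 236.5] 316 [ 5.429e-01 -2.000e-04  5.400e-02]
copper [ 56.4 235. ] 690 [0.532  0.0226 0.054 ]
copper [105.8 278.1] 663 [0.5422 0.049  0.054 ]
copper [256.5 278.8] 719 [0.5144 0.1114 0.054 ]
copper [320.6 274.3] 464 [0.501  0.1362 0.054 ]
copper [154.3 319.4] 621 [0.5524 0.0756 0.054 ]
copper [214.8 319.9] 654 [0.5409 0.1012 0.054 ]
green [159.8 277.3] 11537 [0.5315 0.0717 0.054 ]
red [433.7 293.9] 2528 [0.4892 0.1861 0.054 ]
blue [173.9 192.1] 174 [0.4927 0.0655 0.054 ]
blue [146.2 192.5] 167 [0.4976 0.0546 0.054 ]
```

View pics/w2.png

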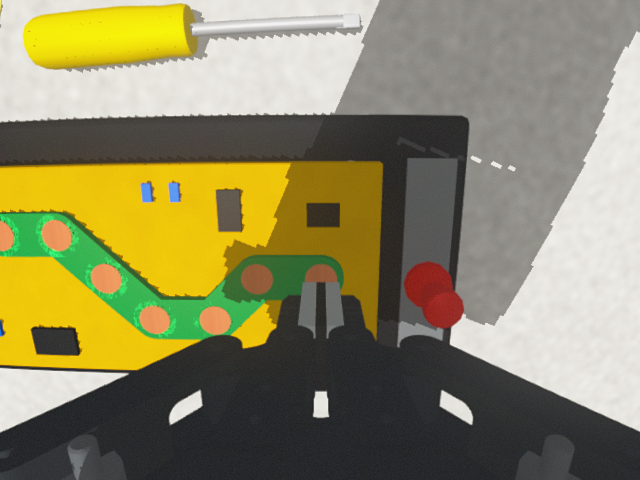

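The tips stand over mark 7 at (321,275), clear of the red marker. I'll settle and descend to just above contact.

```bash
python3 -m inch '[[[0.05,0,0,0,0,0,0],[0.05,0,0.4,0,0,0,0],[0.05,0,0.8,0,0,0,0],[0.05,0,1.2,0,0,0,0],[0.05,0,1.5,0,0,0,0],[0.05,0,1.6,0,0,0,0],[0.05,0,1.6,0,0,0,0],[0.05,0,1.6,0,0,0,0],[0.05,0,1.6,0,0,0,0],[0.05,0,1.6,0,0,0,0],[0.05,0,1.6,0,0,0,0],[0.05,0,1.6,0,0,0,0]]]'
python3 where.py|head -4
```

```text
t: 3.37
position: [0.5036, 0.137, 0.0695]
ee_rot: [[-0.914, -0.405, 0.0], [-0.405, 0.914, -0.0], [-0.0, -0.0, -1.0]]
force: [0.5, -0.6, -0.7]
opening: -0.0001
t 3.3667 p [0.5036 0.137  0.0695] F [ 0.47 -0.65 -0.67] op -0.0001 tilt [ 2.e-04 -0.e+00 -1.e+00]
7 [0.01 0.04]
6 [ 0.   -2.76]
5 [-2.   -4.76]
```

```bash
python3 -m inch '[[[0,0.02,0.2,0,0,0,0],[0,0.02,0.4,0,0,0,0],[0,0.02,0.55,0,0,0,0],[0,0.02,0.7,0,0,0,0],[0,0.02,0.8,0,0,0,0],[0,0.02,0.9,0,0,0,0],[0,0.02,1.0,0,0,0,0],[0,0.02,1.1,0,0,0,0],[0,0.02,1.2,0,0,0,0],[0,0.02,1.2,0,0,0,0],[0,0.02,1.2,0,0,0,0],[0,0.02,1.2,0,0,0,0]]]'
python3 where.py|head -4
```

```text
t: 4.37
position: [0.5034, 0.1372, 0.0575]
ee_rot: [[-0.914, -0.405, -0.0], [-0.405, 0.914, -0.0], [0.0, 0.0, -1.0]]
force: [-2.4, 0.3, 4.3]
opening: -0.0002
t 4.3667 p [0.5034 0.1372 0.0575] F [-2.4   0.31  4.31] op -0.0002 tilt [-1.e-04 -0.e+00 -1.e+00]
7 [-0.    0.02]
6 [-0.01 -2.78]
5 [-2.01 -4.78]
```

Pressed about 5 mm (4.3 N plus a bias of about 0.6 N). Start the trace at about 14 mm/s.

```bash
python3 -m inch '[[[0,-0.05,0,0,0,0,0],[0,-0.15,0,0,0,0,0],[0,-0.27,0,0,0,0,0],[0,-0.4,0,0,0,0,0],[0,-0.52,0,0,0,0,0],[0,-0.64,0,0,0,0,0],[0,-0.76,0,0,0,0,0],[0,-0.88,0,0,0,0,0],[0,-1.0,0,0,0,0,0],[0,-1.12,0,0,0,0,0],[0,-1.24,0,0,0,0,0],[0,-1.36,0,0,0,0,0]]]'
python3 where.py|head -4
```

```text
t: 5.37
position: [0.509, 0.1246, 0.0574]
ee_rot: [[-0.914, -0.405, -0.0], [-0.405, 0.914, -0.0], [0.0, -0.0, -1.0]]
force: [-0.8, 2.9, 3.5]
opening: -0.0002
t 5.3667 p [0.509  0.1246 0.0574] F [-0.81  2.91  3.54] op -0.0002 tilt [-0. -0. -1.]
7 [0.   1.39]
6 [-0.   -1.41]
5 [-2.   -3.41]
```

```bash
python3 -m inch '[[[0,-0.12,0,0,0,0,0],[0,-0.24,0,0,0,0,0],[0,-0.36,0,0,0,0,0],[0,-0.48,0,0,0,0,0],[0,-0.6,0,0,0,0,0],[0,-0.72,0,0,0,0,0],[0,-0.84,0,0,0,0,0],[0,-0.96,0,0,0,0,0],[0,-1.08,0,0,0,0,0],[0,-1.2,0,0,0,0,0],[0,-1.32,0,0,0,0,0],[0,-1.42,0,0,0,0,0]]]'
python3 where.py|head -4
python3 -m inch '[[[-0.08,-0.08,0,0,0,0,0],[-0.16,-0.16,0,0,0,0,0],[-0.24,-0.24,0,0,0,0,0],[-0.32,-0.32,0,0,0,0,0],[-0.4,-0.4,0,0,0,0,0],[-0.48,-0.48,0,0,0,0,0],[-0.56,-0.56,0,0,0,0,0],[-0.65,-0.65,0,0,0,0,0],[-0.74,-0.74,0,0,0,0,0],[-0.83,-0.83,0,0,0,0,0],[-0.91,-0.91,0,0,0,0,0],[-1,-1,0,0,0,0,0]]]'
python3 where.py|sed -n 1,6p; python3 look.py w3
```

```text
t: 6.37
position: [0.5148, 0.1116, 0.0574]
ee_rot: [[-0.914, -0.405, -0.0], [-0.405, 0.914, -0.0], [0.0, -0.0, -1.0]]
force: [-1.7, 2.7, 3.7]
opening: -0.0001
t 6.3667 p [0.5148 0.1116 0.0574] F [-1.65  2.67  3.75] op -0.0001 tilt [-0. -0. -1.]
7 [0.   2.81]
6 [-0.    0.01]
5 [-2.   -1.99]
t: 7.37
position: [0.528, 0.1066, 0.0574]
ee_rot: [[-0.914, -0.405, -0.0], [-0.405, 0.914, 0.0], [0.0, 0.0, -1.0]]
force: [-2.6, 0.9, 3.4]
opening: 0.0
t 7.3667 p [0.528  0.1066 0.0574] F [-2.64  0.95  3.38] op 0.0 tilt [-0.  0. -1.]
7 [1.01 3.8 ]
6 [1.01 1.  ]
5 [-1.   -0.99]
4 [-1.   -3.79]
3 [ 1.  -5.8]
[0.52801106 0.10661704 0.05742575] [-2.63596213  0.9479211   3.38231186] [[0.0, -0.965, -0.262, 0.067], [1.0, 0.0, -0.0, 0.0], [0.0, -0.262, 0.965, -0.135], [0.0, 0.0, 0.0, 1.0]]
copper [ 56.  140.8] 567 [ 0.5072 -0.0016  0.054 ]
copper [166.3 140.2] 370 [0.4919 0.0344 0.054 ]
copper [107.7 229. ] 1018 [0.5298 0.0245 0.054 ]
copper [ 37.2 229.5] 944 [ 5.41e-01 -3.00e-04  5.40e-02]
copper [421.2 280.1] 979 [0.5017 0.1353 0.054 ]
copper [166.  280.4] 947 [0.5397 0.0502 0.054 ]
copper [348.2 279. ] 858 [0.512  0.1108 0.054 ]
copper [221.8 325.6] 703 [0.5484 0.0754 0.054 ]
green [150.6 267.7] 10459 [0.5373 0.0435 0.054 ]
green [384.2 275.7] 3701 [0.5056 0.1222 0.054 ]
red [544.  301.7] 3793 [0.4906 0.1827 0.054 ]
blue [218.6 178.3] 245 [0.4968 0.0552 0.054 ]
blue [252.1 177.3] 236 [0.4919 0.0656 0.054 ]
blue [ 30.8 338.9] 184 [0.587  0.0069 0.054 ]
```

View pics/w3.png

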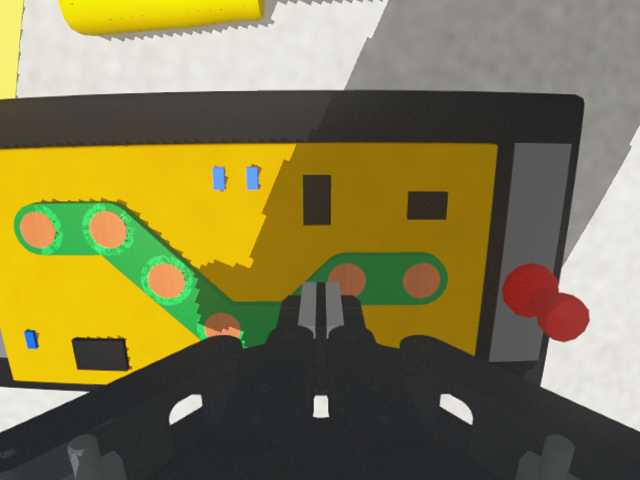

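The tester looks unmoved and the tips are on the strip between marks 6 (348,279) and 5. Next I check shift and depth from the marks' scale.

```bash
cat > chk.py <<'E'
from h import *
def chk(n,px):
    w=dict(np.load(f"pics/{n}.npz"));Q=np.load("Q.npy");ids=sorted(px);A=np.array([Q[7-i] for i in ids])
    for z in np.arange(.044,.0561,.002):
        P=ray(w,[px[i] for i in ids],z,w["W"][:3,:3],w["W"][:3,3])[:,:2];th,t,e=fit(A,P);c=A.mean(0)
        print(z.round(3),"scale",(np.linalg.norm(P-P.mean(0))/np.linalg.norm(A-c)).round(4),"turn deg",np.degrees(th).round(2),"move mm",((P.mean(0)-c)*1e3).round(1),"res",(e*1e3).max().round(2))
E
python3 - <<'E'
from chk import chk
chk("w2",{2:(56.4,235),3:(105.8,278.1),6:(256.5,278.8),4:(154.3,319.4),5:(214.8,319.9)})
chk("w3",{7:(421.2,280.1),3:(166,280.4),2:(107.7,229),1:(37.2,229.5)})
E
```

```text
0.044 scale 1.0635 turn deg 0.08 move mm [ 5.3 -2.8] res 3.13
0.046 scale 1.0516 turn deg 0.08 move mm [ 4.2 -2.3] res 2.54
0.048 scale 1.0396 turn deg 0.08 move mm [ 3.1 -1.8] res 1.95
0.05 scale 1.0276 turn deg 0.08 move mm [ 2.  -1.4] res 1.36
0.052 scale 1.0156 turn deg 0.08 move mm [ 0.9 -0.9] res 0.77
0.054 scale 1.0036 turn deg 0.08 move mm [-0.2 -0.5] res 0.18
0.056 scale 0.9917 turn deg 0.08 move mm [-1.4  0. ] res 0.42
0.044 scale 1.0416 turn deg 0.09 move mm [ 2.1 -1.4] res 3.71
0.046 scale 1.0275 turn deg 0.09 move mm [ 1.2 -1.1] res 2.45
0.048 scale 1.0135 turn deg 0.09 move mm [ 0.3 -0.7] res 1.19
0.05 scale 0.9995 turn deg 0.09 move mm [-0.6 -0.3] res 0.07
0.052 scale 0.9854 turn deg 0.09 move mm [-1.5  0.1] res 1.32
0.054 scale 0.9714 turn deg 0.09 move mm [-2.4  0.5] res 2.58
0.056 scale 0.9574 turn deg 0.09 move mm [-3.2  0.9] res 3.83
```

The board is about 4.5 mm down and the tester hasn't moved. Continue.

```bash
python3 -m inch '[[[-0.09,-0.09,0,0,0,0,0],[-0.17,-0.17,0,0,0,0,0],[-0.25,-0.25,0,0,0,0,0],[-0.33,-0.33,0,0,0,0,0],[-0.41,-0.41,0,0,0,0,0],[-0.5,-0.5,0,0,0,0,0],[-0.58,-0.58,0,0,0,0,0],[-0.66,-0.66,0,0,0,0,0],[-0.74,-0.74,0,0,0,0,0],[-0.82,-0.82,0,0,0,0,0],[-0.91,-0.91,0,0,0,0,0],[-0.99,-0.99,0,0,0,0,0]]]'
python3 where.py|sed -n 1,5p
python3 -m inch '[[[0,-0.12,0,0,0,0,0],[0,-0.24,0,0,0,0,0],[0,-0.35,0,0,0,0,0],[0,-0.47,0,0,0,0,0],[0,-0.58,0,0,0,0,0],[0,-0.7,0,0,0,0,0],[0,-0.82,0,0,0,0,0],[0,-0.94,0,0,0,0,0],[0,-1.05,0,0,0,0,0],[0,-1.17,0,0,0,0,0],[0,-1.28,0,0,0,0,0],[0,-1.4,0,0,0,0,0]]]'
python3 where.py|sed -n 1,5p
```

```text
t: 8.42
position: [0.5411, 0.1016, 0.0574]
ee_rot: [[-0.914, -0.405, 0.0], [-0.405, 0.914, -0.0], [-0.0, -0.0, -1.0]]
force: [-2.6, 0.4, 4.4]
opening: 0.0004
t 8.4167 p [0.5411 0.1016 0.0574] F [-2.63  0.42  4.35] op 0.0004 tilt [ 0. -0. -1.]
7 [2.  4.8]
6 [2. 2.]
5 [-0. -0.]
4 [-0.01 -2.8 ]
t: 9.42
position: [0.5467, 0.0887, 0.0574]
ee_rot: [[-0.914, -0.405, -0.0], [-0.405, 0.914, 0.0], [0.0, 0.0, -1.0]]
force: [-0.3, 2.9, 3.7]
opening: 0.0
t 9.4167 p [0.5467 0.0887 0.0574] F [-0.34  2.9   3.72] op 0.0 tilt [-1.e-04  0.e+00 -1.e+00]
7 [1.99 6.2 ]
6 [1.99 3.4 ]
5 [-0.02  1.4 ]
4 [-0.02 -1.4 ]
```

```bash
python3 -m inch '[[[0,-0.12,0,0,0,0,0],[0,-0.24,0,0,0,0,0],[0,-0.35,0,0,0,0,0],[0,-0.47,0,0,0,0,0],[0,-0.58,0,0,0,0,0],[0,-0.7,0,0,0,0,0],[-0.01,-0.82,0,0,0,0,0],[-0.01,-0.94,0,0,0,0,0],[-0.01,-1.05,0,0,0,0,0],[-0.01,-1.17,0,0,0,0,0],[-0.01,-1.28,0,0,0,0,0],[-0.02,-1.4,0,0,0,0,0]]]' >/dev/null
python3 where.py|sed -n 1,6p
python3 -m inch '[[[0.09,-0.09,0,0,0,0,0],[0.17,-0.17,0,0,0,0,0],[0.25,-0.25,0,0,0,0,0],[0.33,-0.33,0,0,0,0,0],[0.42,-0.42,0,0,0,0,0],[0.5,-0.5,0,0,0,0,0],[0.58,-0.58,0,0,0,0,0],[0.67,-0.67,0,0,0,0,0],[0.75,-0.75,0,0,0,0,0],[0.83,-0.83,0,0,0,0,0],[0.92,-0.92,0,0,0,0,0],[1,-1,0,0,0,0,0]]]' >/dev/null
python3 where.py|sed -n 1,7p
```

```text
t 10.4167 p [0.5525 0.076  0.0574] F [-0.89  2.13  4.11] op 0.0001 tilt [-1.e-04 -0.e+00 -1.e+00]
7 [2.01 7.6 ]
6 [2.  4.8]
5 [0.  2.8]
4 [-0. -0.]
3 [ 2. -2.]
t 11.4167 p [0.5473 0.0628 0.0574] F [0.71 2.58 3.78] op 0.0 tilt [-1.e-04  0.e+00 -1.e+00]
7 [1.  8.6]
6 [1.  5.8]
5 [-1.01  3.8 ]
4 [-1.01  1.  ]
3 [ 0.99 -1.  ]
2 [ 2.99 -3.01]
```

```bash
python3 -m inch '[[[0.09,-0.09,0,0,0,0,0],[0.17,-0.17,0,0,0,0,0],[0.25,-0.25,0,0,0,0,0],[0.33,-0.33,0,0,0,0,0],[0.42,-0.42,0,0,0,0,0],[0.5,-0.5,0,0,0,0,0],[0.58,-0.58,0,0,0,0,0],[0.67,-0.67,0,0,0,0,0],[0.75,-0.75,0,0,0,0,0],[0.83,-0.83,0,0,0,0,0],[0.92,-0.92,0,0,0,0,0],[1,-1,0,0,0,0,0]]]' >/dev/null
python3 where.py|sed -n 1,8p; python3 look.py w4
```

```text
t 12.4167 p [0.5423 0.0496 0.0574] F [0.59 2.43 3.6 ] op 0.0002 tilt [-1.e-04 -0.e+00 -1.e+00]
7 [0.  9.6]
6 [-0.   6.8]
5 [-2.   4.8]
4 [-2.01  2.  ]
3 [-0.01 -0.  ]
2 [ 1.99 -2.  ]
1 [ 1.98 -4.8 ]
[0.54226784 0.04955298 0.05738444] [0.59473572 2.43102531 3.6020799 ] [[0.0, -0.965, -0.262, 0.067], [1.0, 0.0, -0.0, 0.0], [0.0, -0.262, 0.965, -0.135], [0.0, 0.0, 0.0, 1.0]]
copper [189.3 255.7] 1023 [ 0.5413 -0.002   0.054 ]
copper [264.8 255.6] 1050 [0.5302 0.0229 0.054 ]
copper [564.6 302.9] 856 [0.5021 0.1336 0.054 ]
copper [496.  304.1] 904 [0.5131 0.1088 0.054 ]
green [247.8 259.9] 5563 [0.5342 0.0179 0.054 ]
green [486.1 312.7] 6449 [0.5177 0.1071 0.054 ]
red [631.2 309.4] 660 [0.4935 0.1612 0.054 ]
blue [379.9 205.3] 235 [0.4973 0.0523 0.054 ]
blue [412.7 205.4] 236 [0.4926 0.0627 0.054 ]
blue [ 59.6 288.4] 4130 [ 0.5743 -0.0438  0.054 ]
blue [541.9 375.9] 181 [0.5328 0.1431 0.054 ]
```

View pics/w4.png

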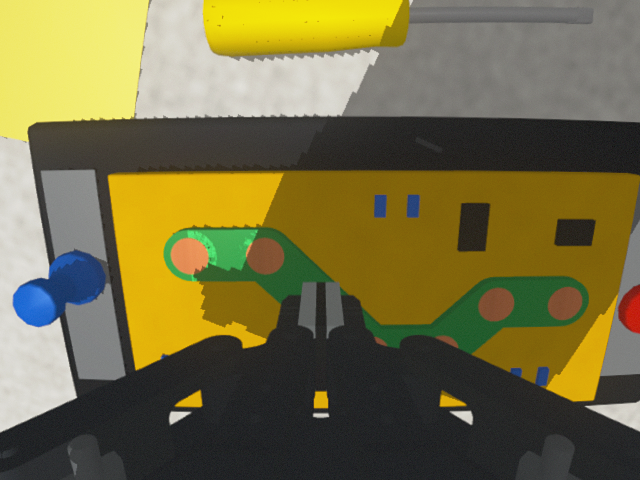

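The fingers are on mark 3, with marks 2 (265,256) and 1 (189,256) ahead and the blue marker well clear at (60,288). I'll run the scale check on this view, then carry on.

```bash
python3 -c "
from chk import chk
chk('w4',{1:(189.3,255.7),2:(264.8,255.6),7:(564.6,302.9),6:(496,304.1)})"|sed -n 3,5p
python3 -m inch '[[[0.09,-0.09,0,0,0,0,0],[0.17,-0.17,0,0,0,0,0],[0.25,-0.25,0,0,0,0,0],[0.33,-0.33,0,0,0,0,0],[0.42,-0.42,0,0,0,0,0],[0.5,-0.5,0,0,0,0,0],[0.58,-0.58,0,0,0,0,0],[0.67,-0.67,0,0,0,0,0],[0.75,-0.75,0,0,0,0,0],[0.83,-0.83,0,0,0,0,0],[0.92,-0.92,0,0,0,0,0],[1,-1,0,0,0,0,0]]]' >/dev/null
python3 where.py|sed -n '1p;7,8p'
python3 -m inch '[[[0.08,-0.09,0,0,0,0,0],[0.16,-0.17,0,0,0,0,0],[0.24,-0.25,0,0,0,0,0],[0.32,-0.33,0,0,0,0,0],[0.41,-0.42,0,0,0,0,0],[0.49,-0.5,0,0,0,0,0],[0.57,-0.58,0,0,0,0,0],[0.66,-0.67,0,0,0,0,0],[0.74,-0.75,0,0,0,0,0],[0.82,-0.83,0,0,0,0,0],[0.91,-0.92,0,0,0,0,0],[0.99,-1,0,0,0,0,0]]]' >/dev/null
python3 where.py|sed -n '1p;7,8p'
```

```text
0.048 scale 1.0128 turn deg 0.1 move mm [-0.   0.2] res 0.95
0.05 scale 0.9988 turn deg 0.1 move mm [-0.6 -0.4] res 0.13
0.052 scale 0.9847 turn deg 0.1 move mm [-1.2 -1. ] res 1.15
t 13.4667 p [0.5372 0.0364 0.0574] F [-0.04  1.92  3.69] op -0.0002 tilt [-0.  0. -1.]
2 [ 0.99 -1.01]
1 [ 0.98 -3.81]
t 14.4667 p [0.5322 0.0232 0.0574] F [0.4  2.76 3.95] op 0.0003 tilt [-1.e-04 -0.e+00 -1.e+00]
2 [-0.   -0.01]
1 [-0.01 -2.81]
```

```bash
python3 -m inch '[[[0,-0.12,0,0,0,0,0],[0,-0.24,0,0,0,0,0],[0,-0.35,0,0,0,0,0],[0,-0.47,0,0,0,0,0],[0,-0.58,0,0,0,0,0],[0,-0.7,0,0,0,0,0],[0,-0.82,0,0,0,0,0],[0,-0.94,0,0,0,0,0],[0,-1.05,0,0,0,0,0],[0,-1.17,0,0,0,0,0],[0,-1.28,0,0,0,0,0],[0,-1.4,0,0,0,0,0]]]' >/dev/null
python3 where.py|sed -n '1p;8p'
python3 -m inch '[[[0,-0.12,0,0,0,0,0],[0,-0.24,0,0,0,0,0],[0,-0.36,0,0,0,0,0],[0,-0.48,0,0,0,0,0],[0,-0.6,0,0,0,0,0],[0,-0.72,0,0,0,0,0],[0,-0.84,0,0,0,0,0],[0,-0.96,0,0,0,0,0],[0,-1.08,0,0,0,0,0],[-0.01,-1.2,0,0,0,0,0],[-0.01,-1.32,0,0,0,0,0],[-0.01,-1.4,0,0,0,0,0]]]' >/dev/null
python3 where.py|sed -n '1p;8p'
python3 -m inch '[[[0,0,0,0,0,0,0],[0,0,0,0,0,0,0],[0,0,-0.1,0,0,0,0],[0,0,-0.2,0,0,0,0],[0,0,-0.35,0,0,0,0],[0,0,-0.5,0,0,0,0],[0,0,-0.7,0,0,0,0],[0,0,-0.9,0,0,0,0],[0,0,-1.2,0,0,0,0],[0,0,-1.6,0,0,0,0],[0,0,-2.1,0,0,0,0],[0,0,-2.7,0,0,0,0]]]' >/dev/null
python3 where.py|sed -n '1p;8p'
```

```text
t 15.4667 p [0.538  0.0105 0.0574] F [-0.05  2.33  3.68] op 0.0001 tilt [ 0.  0. -1.]
1 [ 0.01 -1.4 ]
t 16.4667 p [ 0.5437 -0.0023  0.0574] F [-0.67  2.94  3.74] op -0.0002 tilt [ 1.e-04 -0.e+00 -1.e+00]
1 [0.02 0.  ]
t 17.4667 p [ 0.5436 -0.0022  0.0848] F [-1.14  0.23 -0.25] op -0.0001 tilt [-3.e-04  0.e+00 -1.e+00]
1 [ 0.01 -0.02]
```

Lifted off straight. Rise further, then a final look.

```bash
python3 -m inch '[[[0,0,-1,0,0,0,0],[0,0,-2.5,0,0,0,0],[0,0,-4.5,0,0,0,0],[0,0,-6.5,0,0,0,0],[0,0,-8.5,0,0,0,0],[0,0,-10,0,0,0,0],[0,0,-11,0,0,0,0],[0,0,-11.5,0,0,0,0],[0,0,-11.5,0,0,0,0],[0,0,-11.5,0,0,0,0],[0,0,-11.5,0,0,0,0],[0,0,-11.5,0,0,0,0]]]' >/dev/null
python3 where.py|sed -n 1p; python3 look.py w5
```

```text
t 18.4667 p [ 0.5433 -0.0022  0.1985] F [ 0.05  0.21 -0.34] op 0.0001 tilt [-1.6e-03  1.0e-04 -1.0e+00]
[ 0.54328916 -0.00216286  0.19853524] [ 0.05309217  0.20680153 -0.33873479] [[0.0, -0.965, -0.262, 0.067], [1.0, 0.0, -0.0, 0.0], [0.0, -0.262, 0.965, -0.135], [0.0, 0.0, 0.0, 1.0]]
copper [319.2 223.1] 285 [ 0.5434 -0.0027  0.054 ]
copper [359.1 223.1] 287 [0.5321 0.023  0.054 ]
copper [479.9 249.7] 254 [0.5143 0.1116 0.054 ]
copper [517.4 249.6] 252 [0.5028 0.1374 0.054 ]
copper [386.6 250.3] 268 [0.5421 0.0496 0.054 ]
copper [572.2 258.3] 155 [0.4914 0.1801 0.054 ]
copper [412.6 276.2] 246 [0.5522 0.0759 0.054 ]
copper [450.5 276. ] 248 [0.5407 0.1016 0.054 ]
green [416.  249.3] 4560 [0.5329 0.0686 0.054 ]
red [574.6 260.8] 900 [0.4923 0.183  0.054 ]
blue [241.2 240.5] 921 [ 0.5775 -0.0484  0.054 ]
```

View pics/w5.png

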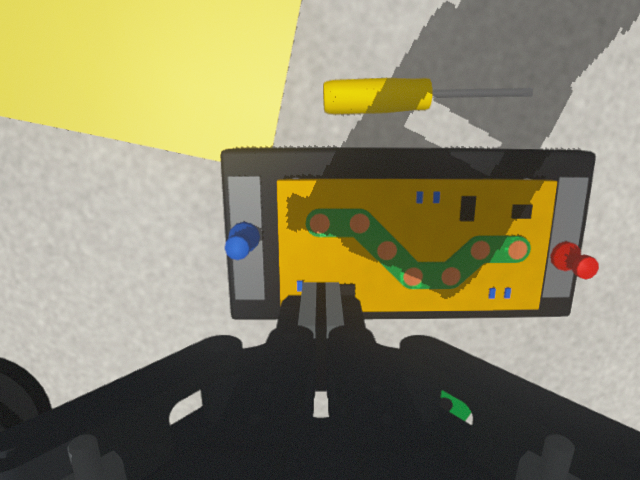

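The marks are back at full height and within 1 mm of their earlier positions. Both markers stand at (574,261) and (241,240), and nothing is touched.

```bash
python3 -c "
from bench import ctrl;print(ctrl.finish_job())"
```

```text
the job is handed in; nothing more can be done
None
```

The job is done and handed in at about 18.5 s on the robot's clock. I came straight down with closed fingers on mark 7, the mark at the red marker's end. From there I ran along the strip over every mark to mark 1 at the blue end, at about 14 mm/s, and lifted straight off.

- **Path:** the measured finger position was within about 0.2 mm of each mark's estimated centre. Those estimates come from two camera views that agreed to about 1 mm.
- **Pressure:** TCP height held at 57.4–57.5 mm, which is about 4.5 mm of sink, with 3.4–4.4 N on the tool. Two close-up pictures taken mid-trace agreed on the depth. The force was sampled about once a second, not continuously.
- **Afterwards:** in the last picture the board was back up and the tester was within 1 mm of where it started. Both markers were standing, and the force had gone back to about zero.

No check failed. I did not directly check contact with the yellow board: the tips run about 4 mm above it and I saw no sign of touching.

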